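# Hold the bearing ball under the bench microscope

## Robot

A 6-joint arm with a two-finger parallel gripper is mounted at the origin on a cart in front of the work surface, level with it; the furniture and walls round the work are solid. World frame = base frame: x ahead of the robot, y to its left, z up, the work surface at z = 0. Lengths are in m, angles in rad, forces in N, time in s.
With the tool pointing down it reaches from about 0.35 to 0.775 m from the base axis. Payload 7.3 kg.
Tool frame: the origin (TCP) lies midway between the tips of the shut fingers; the grasp point (between the pads) lies robot.grasp_offset behind it (robot.grasp_offset is the distance from the TCP to the grasp point, in m); z points along the fingers, x is the direction in which the jaws open and shut, and the axes are right-handed (so a half turn about z gives the same grasp; the last joint's range is limited). The gripper opens to 92 mm and grips with 3 to 60 N. Pads are 19 mm wide; open, the fingers measure 130 mm over their backs; the gripper's body (75 mm by 190 mm) begins 47 mm behind the grasp point.
Start: joints at [-1.28, 0.342, 1.524, -0, 1.275, -0.146], TCP at [0.222, -0.476, 0.227] pointing down, gripper open.
Joint ranges: [-2.53, 2.53], [-0.77, 2.02], [0.04, 2.7], [-1, 4.14], [0.28, 2.66], [-3.11, 3.11]. Speed limits (rad/s): [2.57, 2.57, 3.14, 3.14, 3.14, 3.14].

## Interface

Orientations are given as [roll, pitch, yaw] about the fixed x, y, z axes, in that order (R = Rz(yaw) Ry(pitch) Rx(roll)).
In Python, from cell import robot gives the robot as it stands. The module is installed in compiled form; this text tells all that it offers.
- The arm moves only by the tool move_arm, never from a script. Its argument "increments" is a list of rows, each a list of 7 numbers: the finger opening in mm, from 0 to 91.8, then the shift along the tool's x, y, z in mm, then the turn, a rotation vector about the tool's x, y, z in rad. A call has 1 to 12 rows; each row shifts and turns the pose as measured when the row begins, along the tool's axes as they then stand; what a row does not reach is not made up. A row lasts 1/8 s, in which the tool goes at most 62.5 mm and 10.7 degrees, less where a joint would pass 70% of its speed; a pose out of reach is approached as far as the arm can. A call is refused whole if a number of a shift passes 62.5 or a number of a turn 0.188, either way. A call with a gripper value outside its range is refused whole. The fingers move at their own pace and stop on an object; "newtons" is the grip in N (left out, the last holds). Time passes only in rows, so rows that do not move let the fingers close. It gives the time, the measured TCP pose, the force and the opening at its end, in the units of the state.
- robot.observe(): the state, without advancing time (a new reading comes with each control period).
- robot.read_camera(name): name is "side" or "top"; returns a dict with "img" (420x560x3 uint8, red, green, blue), "fx", "fy", "cx", "cy" (pixels), "T" (4x4, takes a point from camera to world coordinates). Camera axes: x right, y down, z forward; pixel columns grow to the right and rows downward; lengths in m; the calibration is good to about 2 mm. A picture is of the moment at which its call begins. There is no depth.
- robot.hand_in(): hands the job in, once; it reports no verdict.
Trained networks look in the newest picture that a camera, given by its name, has taken for a name from the list of things; names that differ only in an ending like _2 or _b are one class to them, and where a whole thing is asked for, a point or a joint stands for the part that bears it (a point fixed in the world has none). Each returns a list of dicts, best first, with "conf" (0 to 1); they miss things now and then, are a little off and sometimes report something else, mostly with a low value. They report only what shows in the picture. A call takes as long as a camera call.
- robot.look_for(thing, camera): "rect" ([left, top, width, height] in pixels, round what is visible of it).
The state is a dict: "time": time; "qpos": joint angles; "qvel": joint speeds; "joint_efforts": joint torques, N m; "tool_pos": TCP position; "tool_rot": TCP orientation; "contact_force": force on the tool from outside, world axes, zero at the start; "torque": the same for the moment, N m; "opening": finger opening in m.
Only numpy, scipy, OpenCV 4.12 (cv2) and the standard library are available. Lean on these libraries where they do the work, as an engineer would, in place of code of your own. Each camera call takes 0.05 s, during which the arm holds its last target.

## Task

One of the two trays in the rack has a loose bearing ball in its pocket: take that tray by its upright black handle, draw it straight out from under the rails and carry it level and smoothly, so that the ball stays in its pocket, to the bench microscope. Bring its nose in between the two white panels and finish while still holding the tray there in the air, level and still, with the ball centred under the lens and about 50 mm below it, so that the ball can be inspected. Do not bump the microscope, and leave the empty tray and the tools where they are.

Things in the scene. Friction and masses are not known exactly. Their poses are not given: they have to be found in the camera images.
- ball_tray_handle (a point): Grip point of the aluminium tray (0.14 kg) that has the ball: mid-line of its upright black handle (24 x 24 mm, flat sides), 28 mm above the tray's 4 mm plate, 20 mm below the handle's top, 32 mm above the tray's underside. Axes: x from handle to nose, z up. Plate: neck 30 mm wide (ends 17 mm behind the handle), nose 60 (x) x 64 mm, its middle 140 mm ahead of the handle.
- ball_tray_pocket (a point): Middle of that tray's pocket, in the middle of the nose, at the height of the ball's centre (10 mm above the plate). Flat round floor 24 mm across in a rim 3 mm high: the ball can roll about 5 mm each way; it jumps the rim if the tray tips past about 45 degrees, or if the nose starts, stops or swings round abruptly (keep the nose under about 0.15 m/s). Axes as for the handle.
- ball_center (a point): Centre of the loose steel ball, 20 mm in diameter, 33 g.
- empty_tray: The other tray, of the same shape, with an empty pocket, in the other lane of the rack. Origin on its underside below the middle of its pocket; x from its handle to its nose.
- rack: Fixed plywood plate 215 x 190 x 8 mm with two lanes, middles at y = +-47.5 mm; either may hold the ball tray. Origin on the desk between the lanes; x to the closed far end. Rails x = -38 to 38 mm, inner faces 71 mm apart, lips 2.5 mm above the noses (pockets near x = 0): a tray lifts only once drawn 80 mm to -x. Handles stand ahead of the rails over the plate (front edge x = -175 mm).
- microscope: Fixed bench microscope. Origin on the desk plumb below the lens; open front to -x. Column 14 mm thick at x = +60 mm; base 11 mm high, from x = -71 mm; barrel 43 mm thick at most, from the lens (135 mm up) to 240 mm. Two upright white diffuser panels, x = -35 to 35 mm, 115 mm high, inner faces at y = +-47 mm. The tray comes in from the front along +x.
- focus (a point): Point where the ball's centre shall be: on the lens axis, 50 mm below the lens and 85 mm above the desk. Axes are the microscope's.
- pliers: Pliers with yellow handles lying on the desk between rack and microscope, 50 x 102 x 11 mm; to be left alone. Origin at the centre of the underside.
- masking_tape: Roll of masking tape lying flat, 104 mm across, 25 mm high, between rack and microscope; to be left alone. Origin at the centre of the underside.
- screwdriver: Screwdriver lying on the desk to the left of the microscope, 160 mm long, 22 mm high; to be left alone. Origin at the centre of the underside.

How it is judged:
On the way:
1. the tray has been drawn clear of the rails in the grip, with the ball in its pocket (x of ball_tray_pocket in the frame of rack below -0.07 m and contact force between ball_tray and the fingers above 1 N and distance between ball_center and ball_tray_pocket below 0.012 m), for 0.1 s.
At the end, for the whole second after the job is handed in: The tray is held in the air by the gripper, clear of microscope and rack; the ball is in its pocket, within 15 mm of the lens axis and within 12 mm of 50 mm below the lens; the tray is level within 0.1 rad (6 degrees); tray and ball are still; the empty tray is where it was (30 mm) (horizontal distance between ball_center and focus below 0.015 m and z of ball_center in the frame of focus between -0.012 and 0.012 m and distance between ball_center and ball_tray_pocket below 0.012 m and angle between ball_tray_pocket's own z axis and vertical below 0.1 rad and linear speed of ball_tray below 0.02 m/s and linear speed of ball below 0.03 m/s and contact force between ball_tray and the fingers above 1 N and contact force between ball_tray and microscope below 0.2 N and contact force between ball_tray and rack below 0.2 N and distance of empty_tray from where it was at the start of the episode below 0.03 m); the arm keeps its last pose, push and grip.
It fails at once if the ball has left its pocket (distance between ball_center and ball_tray_pocket above 0.013 m).
It fails at once if the tray was tipped by more than about 20 degrees (angle between ball_tray_pocket's own z axis and vertical above 0.35 rad).
It fails at once if the microscope was bumped (over 8 N) (contact force between anything else and microscope above 8 N).
It fails at once if the empty tray or a tool lying by was moved by more than 30 mm (distance of any of empty_tray, pliers, masking_tape, screwdriver from where it was at the start of the episode above 0.03 m).
It also fails if it takes over 51 s, if anything falls off the work surface, if the arm or the gripper's body presses on something with over 40 N, if the wrist force passes 120 N, or if a joint passes its speed limit or range.

## Working session

There is one attempt and no reset: what is moved stays moved. The work goes in short steps, Python scripts to look and compute and a tool call to move; the robot and the scene stay as the last step left them, time stands still between calls to the robot, and variables do not carry over. Pictures are saved under pics/ and viewed, and the job is handed in when it is done.

Besides the shell and the picture viewer there is one more tool, called as name(argument=value, ...), one argument or row to a line, values as JSON. move_arm: Moves the arm, as the interface text tells. Its arguments: {"type":"object","properties":{"increments":{"type":"array"},"newtons":{"type":"number"}},"required":["increments"]}

```bash
mkdir -p pics; python3 - <<'E'
from cell import robot
import cv2
s=robot.observe(); print(s, robot.grasp_offset)
for c in ("side","top"):
    r=robot.read_camera(c); cv2.imwrite(f"pics/{c}0.png",r["img"][:,:,::-1]); print(c,r["fx"],r["cx"],r["cy"],r["T"])
    for t in ["ball_tray_handle","ball_tray_pocket","ball_center","empty_tray","rack","microscope","focus","pliers","masking_tape","screwdriver"]:
        print(t,[( [round(x) for x in d["rect"]],round(d["conf"],2)) for d in robot.look_for(t,c)[:3]])
E
```

```text
{'time': 0.0, 'qpos': array([-1.28001468e+00,  3.42695828e-01,  1.52503024e+00, -2.73734010e-05,
        1.27539812e+00, -1.46008048e-01]), 'qvel': array([-0.00089692,  0.00050526,  0.00053368, -0.00077164,  0.00028881,
       -0.00101061]), 'joint_efforts': array([-2.63285358e-03, -4.31254399e+01, -2.44224483e+01,  7.13691255e-02,
        5.58120373e-02, -1.47902188e-04]), 'tool_pos': array([ 0.22198068, -0.47530424,  0.22605431]), 'tool_rot': array([-3.14139573e+00,  1.51904484e-03, -1.13399849e+00]), 'contact_force': array([ 0.04490386, -0.1239511 , -0.07357217]), 'torque': array([ 0.04714878, -0.02020857,  0.05147182]), 'opening': 0.09200709383471589} 0.0188
side 471.94471853903127 282.8751663450478 210.02062235920488 [[ 0.96771263  0.14992877 -0.20261694  0.76931234]
 [ 0.2512042  -0.50763934  0.82413515 -0.93594536]
 [ 0.02070525 -0.84842422 -0.52891174  0.67097591]
 [ 0.          0.          0.          1.        ]]
ball_tray_handle [([239, 240, 74, 62], 0.72)]
ball_tray_pocket [([240, 243, 74, 61], 0.68)]
ball_center [([292, 278, 9, 17], 0.54), ([240, 243, 74, 58], 0.22)]
emp
[... 324 characters left out ...]
 387.2127381834671 271.8591372203841 207.77070178355467 [[-3.72224585e-04 -9.85403429e-01  1.70234966e-01  3.90618798e-01]
 [-9.99905179e-01  2.71015703e-03  1.35013904e-02  3.40479284e-03]
 [-1.37656799e-02 -1.70213799e-01 -9.85311001e-01  1.02385791e+00]
 [ 0.00000000e+00  0.00000000e+00  0.00000000e+00  1.00000000e+00]]
ball_tray_handle [([325, 173, 42, 72], 0.67)]
ball_tray_pocket [([327, 175, 38, 69], 0.69)]
ball_center []
empty_tray [([359, 189, 43, 68], 0.79)]
rack [([312, 168, 94, 101], 0.89)]
microscope [([168, 133, 65, 84], 0.65)]
focus [([164, 133, 73, 87], 0.74)]
pliers [([270, 244, 24, 25], 0.75)]
masking_tape [([277, 181, 39, 41], 0.77)]
screwdriver [([108, 249, 29, 17], 0.77)]
```

```bash
python3 - <<'E'
import cv2
a=cv2.imread("pics/side0.png"); b=cv2.imread("pics/top0.png")
cv2.imwrite("pics/sideA.png",cv2.resize(a[110:350,180:380],None,fx=3,fy=2.5,interpolation=3)[:600])
cv2.imwrite("pics/topA.png",cv2.resize(b[120:280,100:420],None,fx=2.5,fy=2.5,interpolation=3))
cv2.imwrite("pics/topR.png",cv2.resize(b[160:275,300:415],None,fx=5,fy=5,interpolation=3))
cv2.imwrite("pics/topM.png",cv2.resize(b[120:225,155:255],None,fx=5.5,fy=5.5,interpolation=3))
E
```

```text
(no output)
```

View pics/sideA.png

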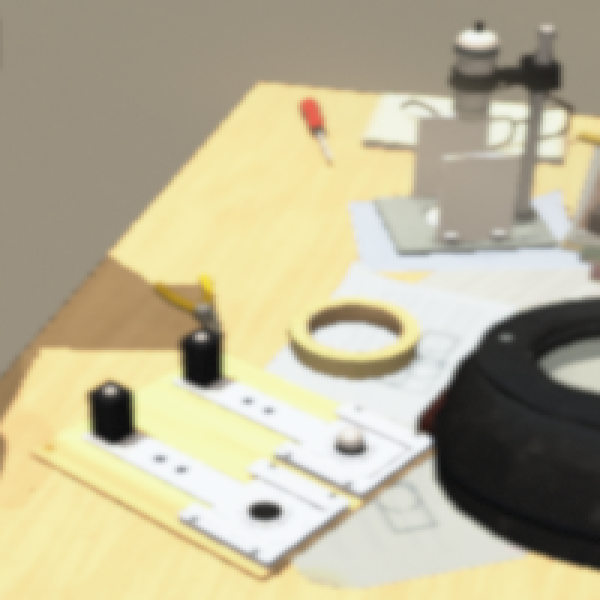

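View pics/topR.png

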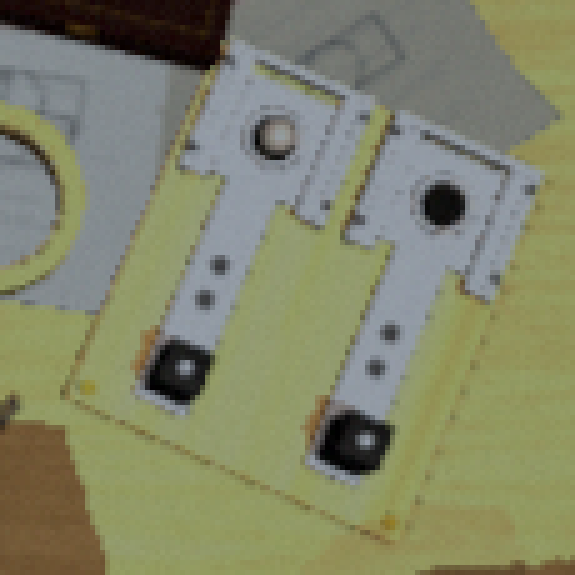

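View pics/topM.png

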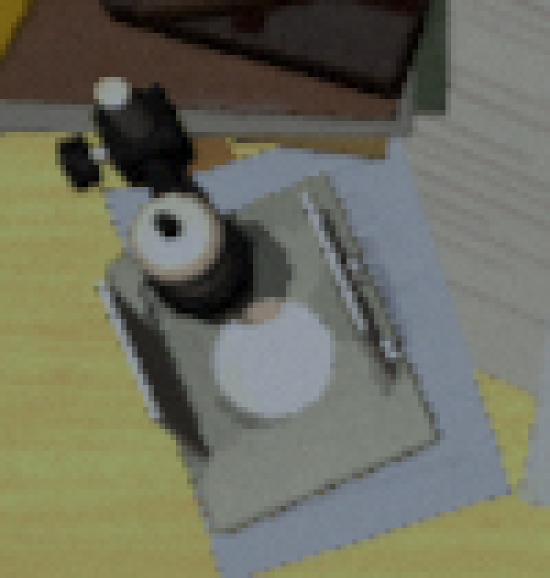

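View pics/topA.png

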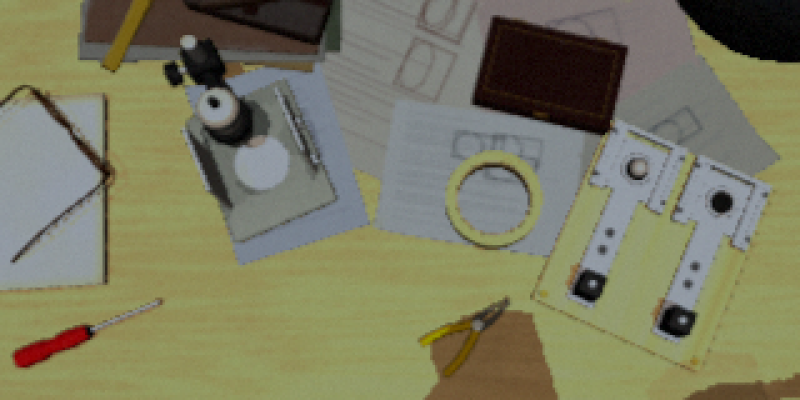

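The ball tray is in the left lane: ball at about (354,187) in the top picture, its handle top at (337,234). The empty pocket is at (388,201). The microscope is at the left, with its front open toward the lower right. Next I'll fit both poses.

```bash
cat > h.py <<'E'
import numpy as np
CAM={"side":(471.94471853903127,282.8751663450478,210.02062235920488,np.array([[ 0.96771263,0.14992877,-0.20261694,0.76931234],[0.2512042,-0.50763934,0.82413515,-0.93594536],[0.02070525,-0.84842422,-0.52891174,0.67097591],[0,0,0,1]])),
"top":(387.2127381834671,271.8591372203841,207.77070178355467,np.array([[-3.72224585e-04,-9.85403429e-01,1.70234966e-01,3.90618798e-01],[-9.99905179e-01,2.71015703e-03,1.35013904e-02,3.40479284e-03],[-1.37656799e-02,-1.70213799e-01,-9.85311001e-01,1.02385791e+00],[0,0,0,1]]))}
def proj(c,p):
    f,cx,cy,T=CAM[c]; q=(np.atleast_2d(p)-T[:3,3])@T[:3,:3]
    return np.c_[f*q[:,0]/q[:,2]+cx,f*q[:,1]/q[:,2]+cy]
def back(c,uv,z):
    f,cx,cy,T=CAM[c]; d=T[:3,:3]@np.array([(uv[0]-cx)/f,(uv[1]-cy)/f,1]); o=T[:3,3]
    return o+d*(z-o[2])/d[2]
def place(pose,l):
    x,y,a=pose; c,s=np.cos(a),np.sin(a); l=np.atleast_2d(l)
    return np.c_[x+c*l[:,0]-s*l[:,1],y+s*l[:,0]+c*l[:,1],l[:,2]]
E
python3 - <<'E'
from h import *
from scipy.optimize import least_squares
np.set_printoptions(precision=4,suppress=True)
f=lambda u,v:(u/5+300-.4,v/5+160-.4)
R=[("top",f(66,392),(-.175,.095,.008)),("top",f(392,540),(-.175,-.095,.008)),("top",f(228,40),(.040,.095,.008)),("top",f(545,178),(.040,-.095,.008)),
]
P=[("ball",f(274,137),.022),("pocket",f(442,204),.012),("hb",f(184,369),.06),("he",f(366,440),.06)]
g=lambda u,v:(u/3+180-.3,v/2.5+110-.3)
S=[("ball",g(350,442),.022),("pocket",g(265,510),.013),("hb",g(202,336),.06),("he",g(111,388),.06)]
def fit(R,x0):
    fun=lambda p:np.concatenate([(proj(c,place(p,l))-np.array(u)).ravel() for c,u,l in R])
    s=least_squares(fun,x0); print(s.x,"res",s.fun.reshape(-1,2).round(1).tolist()); return s.x
p=fit(R,[.4,-.2,-.4])
def loc(p,w):
    c,s=np.cos(p[2]),np.sin(p[2]); d=w[:2]-p[:2]; return np.array([c*d[0]+s*d[1],-s*d[0]+c*d[1]])
for n,u,z in P: w=back("top",u,z); print("top",n,w,loc(p,w))
for n,u,z in S: w=back("side",u,z); print("side",n,w,loc(p,w))
m=lambda u,v:(u/5.5+155-.4,v/5.5+120-.4)
for n,u,z in [("fl",m(218,530),.011),("fr",m(440,437),.011),("bl",m(108,270),.011),("br",m(322,175),.011),("disc",m(273,357),.011),("eye",m(168,222),.24),("LPb",m(98,288),.115),("LPf",m(158,420),.115),("RPb",m(306,190),.115),("RPf",m(398,355),.115)]:
    print(n,back("top",u,z))
for n,u,z in [("eyeS",g(476,38),.24),("panel near front top",g(442,155),.115),("near back top",g(522,150),.115),("far front top",g(418,120),.115),("base FL",g(375,200),.011),("FR",g(405,252),.011),("BR",g(560,243),.011)]:
    print(n,back("side",u,z))
E
```

```text
[ 0.6035 -0.2474 -0.4389] res [[-1.2, -0.0], [0.9, 1.5], [-1.0, -1.5], [1.2, -0.1]]
top ball [ 0.6188 -0.201   0.022 ] [-0.0059  0.0485]
top pocket [ 0.5844 -0.2905  0.012 ] [ 0.001  -0.0472]
top hb [ 0.4919 -0.1442  0.06  ] [-0.1449  0.046 ]
top he [ 0.4565 -0.233   0.06  ] [-0.1392 -0.0495]
side ball [ 0.6225 -0.2058  0.022 ] [-0.0005  0.0457]
side pocket [ 0.5854 -0.2883  0.013 ] [ 0.001  -0.0447]
side hb [ 0.4954 -0.1426  0.06  ] [-0.1424  0.0489]
side he [ 0.4584 -0.2286  0.06  ] [-0.1394 -0.0447]
fl [0.5441 0.2232 0.011 ]
fr [0.5895 0.1167 0.011 ]
bl [0.6739 0.282  0.011 ]
br [0.7221 0.1775 0.011 ]
disc [0.6296 0.1991 0.011 ]
eye [0.6287 0.1967 0.24  ]
LPb [0.6366 0.2575 0.115 ]
LPf [0.577  0.2286 0.115 ]
RPb [0.6812 0.1666 0.115 ]
RPf [0.6058 0.1241 0.115 ]
eyeS [0.6356 0.1549 0.24  ]
panel near front top [0.6185 0.1429 0.115 ]
near back top [0.6832 0.1742 0.115 ]
far front top [0.5831 0.2185 0.115 ]
base FL [0.5486 0.2158 0.011 ]
FR [0.5979 0.114  0.011 ]
BR [0.7281 0.1715 0.011 ]
```

```bash
python3 - <<'E'
import cv2
a=cv2.imread("pics/side0.png")
cv2.imwrite("pics/sideM.png",cv2.resize(a[112:218,290:380],None,fx=5.5,fy=5.5,interpolation=3))
E
```

```text
(no output)
```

View pics/sideM.png

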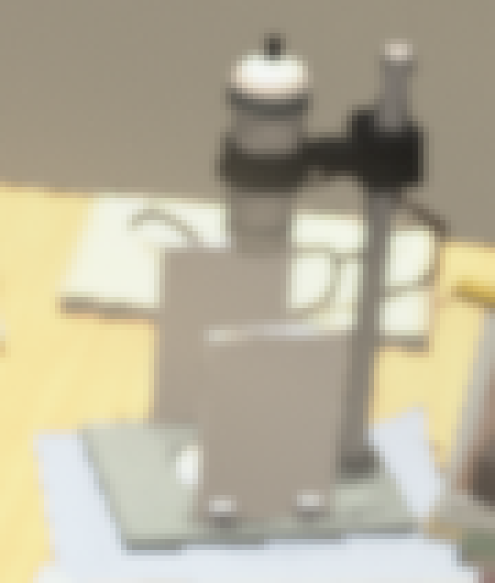

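move_arm(
  increments=[
    [91.8,0,0,0,0,0,-0.175],
    [91.8,0,0,0,0,0,-0.175],
    [91.8,0,0,0,0,0,-0.175],
    [91.8,0,0,0,0,0,-0.172],
    [91.8,0,0,0,0,0,0],
  ],
  newtons=40,
)

```text
time: 1.72
tool_pos: [0.2221, -0.4757, 0.2267]
tool_rot: [-3.142, -0.0, -0.417]
contact_force: [-0.3, 0.9, -0.5]
opening: 0.0922
```

```bash
cat >> h.py <<'E'
from scipy.spatial.transform import Rotation as Ro
def delta(target,yaw=None):
    from cell import robot
    s=robot.observe(); R=Ro.from_euler("xyz",s["tool_rot"])
    d=R.inv().apply(np.array(target)-s["tool_pos"])*1000
    out=[s["time"],s["tool_pos"].round(4),s["tool_rot"].round(4),"d mm",d.round(1),"open",s["opening"],"F",s["contact_force"].round(1)]
    if yaw is not None:
        Rt=Ro.from_euler("xyz",[np.pi,0,yaw]); out+=["rv",(R.inv()*Rt).as_rotvec().round(4)]
    print(*out); return d
E
python3 - <<'E'
from h import *
delta([.4937,-.1434,.17],-.437)
E
```

```text
1.725 [ 0.2221 -0.4757  0.2267] [-3.1416e+00 -1.0000e-04 -4.1690e-01] d mm [ 113.8 -413.8   56.7] open 0.09215860832601808 F [-0.3  0.9 -0.5] rv [-0.     -0.0001  0.0201]
```

move_arm(
  increments=[
    [91.8,10.3,-37.6,0,0,0,0.02],
    [91.8,10.3,-37.6,0,0,0,0],
    [91.8,10.3,-37.6,0,0,0,0],
    [91.8,10.3,-37.6,0,0,0,0],
    [91.8,10.3,-37.6,0,0,0,0],
    [91.8,10.3,-37.6,0,0,0,0],
    [91.8,10.3,-37.6,0,0,0,0],
    [91.8,10.3,-37.6,5,0,0,0],
    [91.8,10.3,-37.6,15,0,0,0],
    [91.8,10.3,-37.6,20,0,0,0],
    [91.8,0,0,10,0,0,0],
    [91.8,0,0,0,0,0,0],
  ],
)

```text
time: 3.22
tool_pos: [0.4884, -0.1759, 0.1761]
tool_rot: [3.14, -0.004, -0.489]
contact_force: [-0.0, 0.1, 1.0]
opening: 0.0917
```

```bash
python3 - <<'E'
from h import *
from cell import robot
import cv2
delta([.4937,-.1434,.0212],-.437)
for c in ("side","top"):
    r=robot.read_camera(c); cv2.imwrite(f"pics/{c}1.png",r["img"][:,:,::-1])
    print(proj(c,[[.4937,-.1434,.06]]), np.abs(np.array(r["T"])-CAM[c][3]).max())
a=cv2.imread("pics/side1.png"); b=cv2.imread("pics/top1.png")
o=np.hstack([cv2.resize(a[200:340,180:330],(400,373),interpolation=3),cv2.resize(b[150:290,290:440],(400,373),interpolation=3)])
cv2.imwrite("pics/both1.png",o)
E
```

```text
3.225 [ 0.4884 -0.1759  0.1761] [ 3.1402 -0.0045 -0.4888] d mm [-11.3 -31.4 154.8] open 0.09168819632389358 F [-0.   0.1  1. ] rv [ 0.0015 -0.0044 -0.0518]
[[246.17106434 244.18435078]] 4.974907756583047e-09
[[336.05082585 232.67686254]] 4.2047856307902975e-09
```

View pics/both1.png

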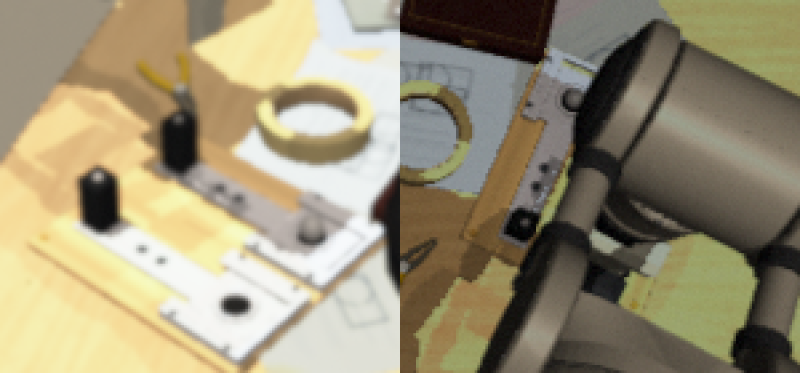

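The side view shows both handles clear and undisturbed. The arm hides the ball tray in the top view. I'll align and lower partway.

move_arm(
  increments=[
    [91.8,-5,-16,20,0,0,-0.026],
    [91.8,-5,-16,20,0,0,-0.026],
    [91.8,0,0,20,0,0,0],
    [91.8,0,0,10,0,0,0],
    [91.8,0,0,0,0,0,0],
  ],
)

```text
time: 3.95
tool_pos: [0.4956, -0.149, 0.1097]
tool_rot: [3.139, -0.015, -0.447]
contact_force: [-0.6, -0.7, 0.5]
opening: 0.0916
```

```bash
python3 - <<'E'
from h import *
from cell import robot
import cv2
delta([.4937,-.1434,.0212],-.437)
c="side"
r=robot.read_camera(c); cv2.imwrite(f"pics/{c}2.png",r["img"][:,:,::-1])
s=robot.observe();print(proj(c,[s["tool_pos"]]))
a=cv2.imread("pics/side2.png")
cv2.imwrite("pics/side2c.png",cv2.resize(a[170:320,180:330],None,fx=4,fy=4,interpolation=3))
E
```

```text
3.95 [ 0.4956 -0.149   0.1097] [ 3.1393 -0.0153 -0.4468] d mm [-5.5 -4.4 88.5] open 0.09159551202324241 F [-0.6 -0.7  0.5] rv [ 0.0024 -0.0153 -0.0098]
[[245.81838225 226.7049087 ]]
```

View pics/side2c.png

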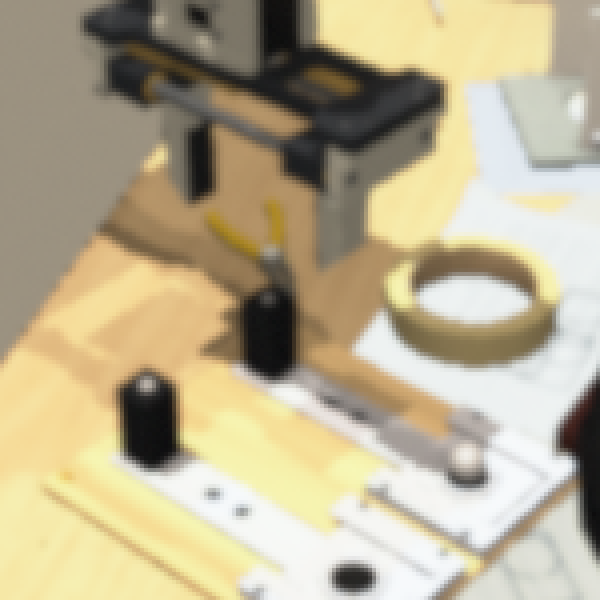

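The jaws straddle the handle along the lane, with the handle midway between the fingers. I'll descend.

move_arm(
  increments=[
    [91.8,-5,-4,15,0.002,-0.014,-0.01],
    [91.8,0,0,18,0,0,0],
    [91.8,0,0,18,0,0,0],
    [91.8,0,0,15,0,0,0],
    [91.8,0,0,8,0,0,0],
    [91.8,0,0,0,0,0,0],
  ],
)

```text
time: 4.75
tool_pos: [0.494, -0.1436, 0.0337]
tool_rot: [-3.141, -0.004, -0.436]
contact_force: [-0.2, -0.0, -0.2]
opening: 0.0918
```

```bash
python3 - <<'E'
from h import *
delta([.4937,-.1434,.0212],-.437)
E
```

```text
4.75 [ 0.494  -0.1436  0.0337] [-3.1415 -0.0035 -0.4364] d mm [-0.4 -0.1 12.5] open 0.09175914873916449 F [-0.2 -0.  -0.2] rv [-0.0001 -0.0035  0.0006]
```

move_arm(
  increments=[
    [91.8,0,0,8,0,-0.003,0],
    [91.8,0,0,4,0,0,0],
    [91.8,0,0,0,0,0,0],
  ],
)

```text
time: 5.12
tool_pos: [0.4948, -0.1439, 0.0218]
tool_rot: [-3.141, -0.002, -0.436]
contact_force: [0.6, 0.1, -0.6]
opening: 0.0914
```

```bash
python3 - <<'E'
from h import *
from cell import robot
import cv2
delta([.4937,-.1434,.0212],-.437)
c="side"
r=robot.read_camera(c); cv2.imwrite(f"pics/{c}3.png",r["img"][:,:,::-1])
a=cv2.imread("pics/side3.png")
cv2.imwrite("pics/side3c.png",cv2.resize(a[190:320,180:330],None,fx=4,fy=4,interpolation=3))
E
```

```text
5.125 [ 0.4948 -0.1439  0.0218] [-3.1415e+00 -2.3000e-03 -4.3630e-01] d mm [-1.2 -0.   0.6] open 0.09138189316296978 F [ 0.6  0.1 -0.6] rv [-0.0001 -0.0023  0.0007]
```

View pics/side3c.png

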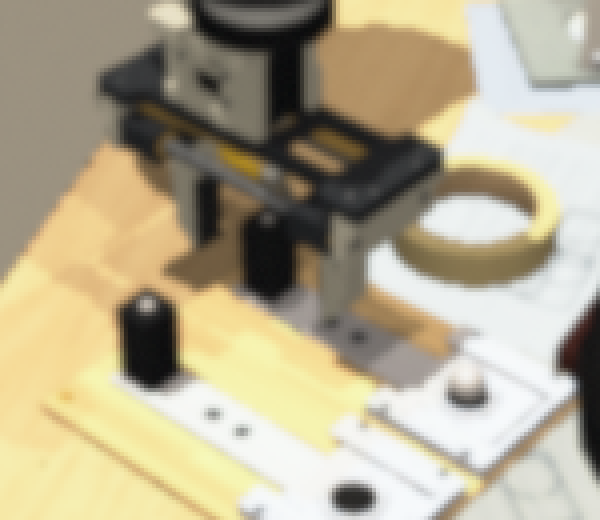

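Handle at crop x 243–297, centred between the fingers (about 218 and 320). I'll close gradually so the tray isn't jolted.

move_arm(
  increments=[
    [60,0,0,0,0,0,0],
    [40,0,0,0,0,0,0],
    [32,0,0,0,0,0,0],
    [29,0,0,0,0,0,0],
    [27,0,0,0,0,0,0],
    [25,0,0,0,0,0,0],
    [22,0,0,0,0,0,0],
    [10,0,0,0,0,0,0],
    [0,0,0,0,0,0,0],
    [0,0,0,0,0,0,0],
  ],
  newtons=20,
)

```text
time: 6.42
tool_pos: [0.4951, -0.1441, 0.0226]
tool_rot: [-3.141, -0.004, -0.436]
contact_force: [-0.7, -0.6, 0.2]
opening: 0.0239
```

move_arm(
  increments=[
    [0,0,0,0,0,0,0],
    [0,0,0,0,0,0,0],
  ],
  newtons=45,
)

```text
time: 6.68
tool_pos: [0.4951, -0.1441, 0.0226]
tool_rot: [-3.141, -0.003, -0.436]
contact_force: [-0.3, 0.4, 0.2]
opening: 0.0239
```

```bash
python3 - <<'E'
from h import *
from cell import robot
import cv2
delta([.4937,-.1434,.0212],-.437)
c="side"
r=robot.read_camera(c); cv2.imwrite(f"pics/{c}4.png",r["img"][:,:,::-1])
a=cv2.imread("pics/side4.png")
cv2.imwrite("pics/side4c.png",cv2.resize(a[190:320,180:330],None,fx=4,fy=4,interpolation=3))
E
```

```text
6.675 [ 0.4951 -0.1441  0.0226] [-3.1415 -0.0035 -0.4362] d mm [-1.6 -0.   1.4] open 0.02390145853679877 F [-0.3  0.4  0.2] rv [-0.0001 -0.0035  0.0008]
```

View pics/side4c.png

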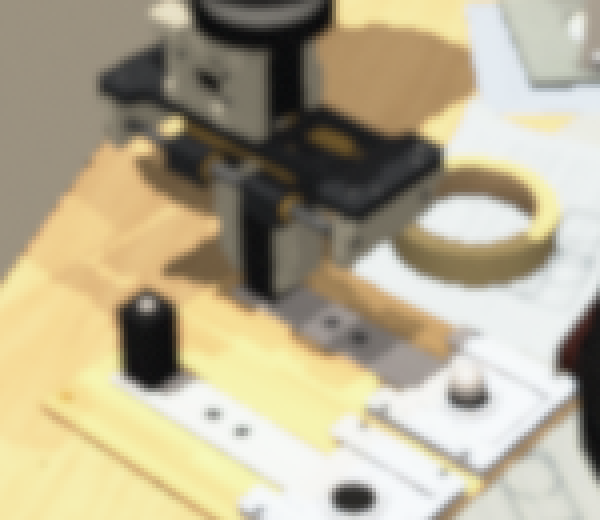

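Gripped at 23.9 mm, which fits the 24 mm handle. I'll draw it out gently with a ramp.

move_arm(
  increments=[
    [0,-1,0,0,0,0,0],
    [0,-2,0,0,0,0,0],
    [0,-4,0,0,0,0,0],
    [0,-5,0,0,0,0,0],
    [0,-6,0,0,0,0,0],
    [0,-6,0,0,0,0,0],
  ],
)

```text
time: 7.48
tool_pos: [0.4725, -0.1336, 0.0226]
tool_rot: [-3.141, -0.005, -0.436]
contact_force: [2.4, -0.8, -0.3]
opening: 0.0238
```

```bash
python3 - <<'E'
from h import *
d=100
delta([.4951-d/1000*np.cos(.437),-.1441+d/1000*np.sin(.437),.0226],-.437)
E
```

```text
7.475 [ 0.4725 -0.1336  0.0226] [-3.1415 -0.005  -0.4364] d mm [-75.1  -0.1  -0.3] open 0.0237723656979922 F [ 2.4 -0.8 -0.3] rv [-0.0001 -0.005   0.0006]
```

move_arm(
  increments=[
    [0,-6,0,0,0,0,0],
    [0,-7,0,0,0,0,0],
    [0,-7,0,0,0,0,0],
    [0,-7,0,0,0,0,0],
    [0,-7,0,0,0,0,0],
    [0,-7,0,0,0,0,0],
    [0,-7,0,0,0,0,0],
    [0,-7,0,0,0,0,0],
    [0,-6,0,0,0,0,0],
    [0,-5,0,0,0,0,0],
    [0,-3,0,0,0,0,0],
    [0,-1,0,0,0,0,0],
  ],
)

```text
time: 8.98
tool_pos: [0.4041, -0.1016, 0.0224]
tool_rot: [-3.141, -0.005, -0.436]
contact_force: [0.1, -0.7, -0.6]
opening: 0.0239
```

```bash
python3 - <<'E'
from h import *
from cell import robot
import cv2
d=100
delta([.4951-d/1000*np.cos(.437),-.1441+d/1000*np.sin(.437),.0226],-.437)
for c in ("side","top"):
    r=robot.read_camera(c); cv2.imwrite(f"pics/{c}5.png",r["img"][:,:,::-1])
    print([d for d in robot.look_for("ball_center",c)][:2])
a=cv2.imread("pics/side5.png"); b=cv2.imread("pics/top5.png")
o=np.hstack([cv2.resize(a[190:330,170:320],(400,373),interpolation=3),cv2.resize(b[150:290,290:440],(400,373),interpolation=3)])
cv2.imwrite("pics/both5.png",o)
E
```

```text
8.975 [ 0.4041 -0.1016  0.0224] [-3.1415 -0.0047 -0.4363] d mm [ 0.5 -0.1 -0.2] open 0.023918993042957255 F [ 0.1 -0.7 -0.6] rv [-0.0001 -0.0047  0.0007]
[{'rect': [255.9, 258.0, 9.0, 14.9], 'conf': 0.51}]
[{'rect': [335.9, 217.1, 6.7, 5.6], 'conf': 0.58}]
```

View pics/both5.png

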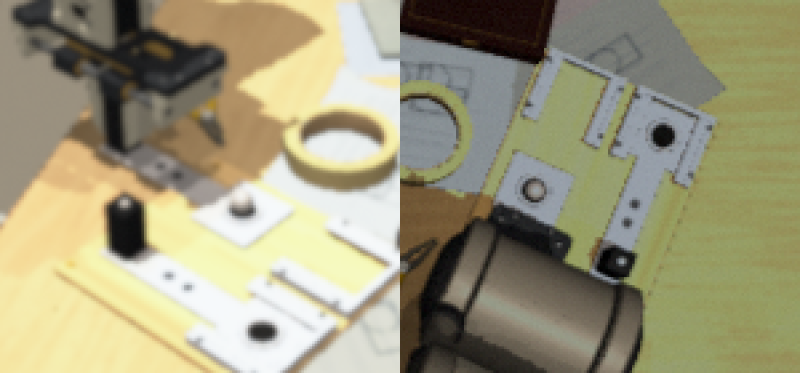

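The tray is clear of the rails with the ball in the pocket (top view, crop (533,190)); the empty tray is untouched. Next, lift smoothly.

move_arm(
  increments=[
    [0,0,0,-1,0,0,0],
    [0,0,0,-3,0,0,0],
    [0,0,0,-5,0,0,0],
    [0,0,0,-7,0,0,0],
    [0,0,0,-8,0,0,0],
    [0,0,0,-9,0,0,0],
    [0,0,0,-9,0,0,0],
    [0,0,0,-8,0,0,0],
    [0,0,0,-6,0,0,0],
    [0,0,0,-4,0,0,0],
    [0,0,0,-2,0,0,0],
    [0,0,0,0,0,0,0],
  ],
)

```text
time: 10.68
tool_pos: [0.4036, -0.1015, 0.0889]
tool_rot: [-3.141, -0.004, -0.436]
contact_force: [-0.8, -0.4, -2.0]
opening: 0.0238
```

```bash
python3 - <<'E'
from h import *
from cell import robot
import cv2
s=robot.observe(); y=s["tool_rot"][2]; p=s["tool_pos"]; print(s["tool_rot"],p)
# nominal ball = handle +.14 fwd, z: grip=tcp+.0188 -> ball z = grip-.018
b=[p[0]+.14*np.cos(y),p[1]+.14*np.sin(y),p[2]+.0188-.018]; print("expect ball",b)
for c in ("side","top"):
    r=robot.read_camera(c); cv2.imwrite(f"pics/{c}6.png",r["img"][:,:,::-1])
    d=robot.look_for("ball_center",c)[:1]; print(c,d,proj(c,b))
a=cv2.imread("pics/side6.png"); b=cv2.imread("pics/top6.png")
o=np.hstack([cv2.resize(a[190:310,170:290],(400,400),interpolation=3),cv2.resize(b[160:280,290:410],(400,400),interpolation=3)])
cv2.imwrite("pics/both6.png",o)
# screw to pre-entry
for tgt in [(.417,.095,.427)]:
    A=np.eye(3);
    dy=tgt[2]-y; c,s_=np.cos(y),np.sin(y); d=np.array([tgt[0]-p[0],tgt[1]-p[1]]); dl=np.array([c*d[0]+s_*d[1],-s_*d[0]+c*d[1]])
    V=np.array([[np.sin(dy)/dy,-(1-np.cos(dy))/dy],[(1-np.cos(dy))/dy,np.sin(dy)/dy]])
    v=np.linalg.solve(V,dl)*1000; print("twist tool x,y(flip) mm, rot(z tool)",v[0],-v[1],-dy)
E
```

```text
[-3.14146189 -0.00386123 -0.43635303] [ 0.40359495 -0.10145593  0.08887179]
expect ball [np.float64(0.5304768116289891), np.float64(-0.16062511781901828), np.float64(0.08967178619169391)]
side [{'rect': [255.5, 233.8, 9.2, 12.7], 'conf': 0.5}] [[259.91574781 240.28803068]]
top [{'rect': [279.4, 180.8, 38.6, 40.8], 'conf': 0.39}] [[344.53803399 216.29964994]]
twist tool x,y(flip) mm, rot(z tool) 12.882569123416193 -202.75511583196365 -0.8633530270522014
```

View pics/both6.png

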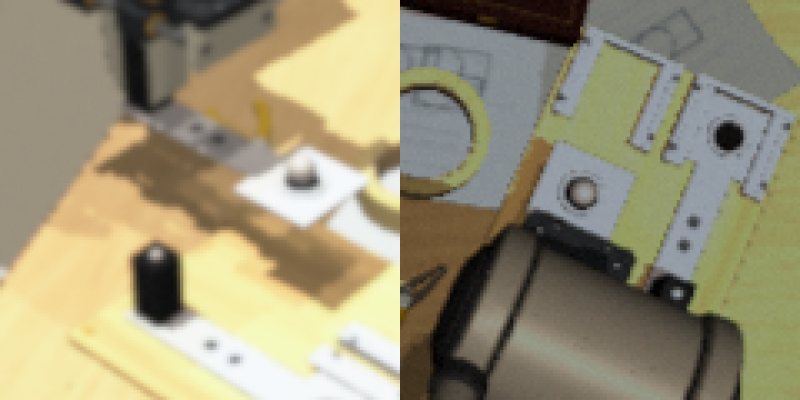

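The ball shows where the kinematics predict, within about 1 px in both views. Next I'll refine the microscope pose jointly from both cameras and check it with an overlay.

```bash
python3 - <<'E'
from h import *
import cv2
from scipy.optimize import least_squares
np.set_printoptions(precision=4,suppress=True)
m=lambda u,v:(u/5.5+155-.4,v/5.5+120-.4)
g=lambda u,v:(u/5.5+290-.4,v/5.5+112-.4)
# params x,y,a,halfwidth,backx, capz, panel outer
def res(p):
    x,y,a,w,bx,cz,t=p; P=(x,y,a); r=[]
    def add(c,u,l,s=1): r.append(s*(proj(c,place(P,l))[0]-np.array(u)))
    add("top",m(216,532),(-.071,w,.011)); add("top",m(442,437),(-.071,-w,.011)); add("top",m(106,268),(bx,w,.011)); add("top",m(324,174),(bx,-w,.011))
    add("side",g(80,425),(-.071,w,.011)); add("side",g(126,540),(-.071,-w,.011)); add("side",g(418,525),(bx,-w,.011))
    add("top",m(172,224),(0,0,cz),.7); add("side",g(270,72),(0,0,cz),.7)
    add("side",g(205,332),(-.035,-.047-t,.115)); add("side",g(345,325),(.035,-.047-t,.115)); add("side",g(163,250),(-.035,.047,.115))
    add("top",m(308,188),(.035,-.047,.115)); add("top",m(398,356),(-.035,-.047-t,.115)); add("top",m(98,288),(.035,.047+t,.115));add("top",m(158,420),(-.035,.047,.115))
    return np.concatenate(r)
s=least_squares(res,[.633,.197,.427,.058,.07,.22,.003],loss="soft_l1")
print(s.x); print(res(s.x).reshape(-1,2).round(1).tolist())
P=s.x[:3]
for c in ("side","top"):
    a=cv2.imread(f"pics/{c}0.png"); k=5; 
    a=cv2.resize(a,None,fx=k,fy=k,interpolation=3)
    def line(l1,l2,col):
        q=(proj(c,place(P,[l1,l2]))+.5)*k; cv2.line(a,*[tuple(int(v) for v in z) for z in q],col,1)
    w,bx=s.x[3:5]; C=[(-.071,w,.011),(-.071,-w,.011),(bx,-w,.011),(bx,w,.011)]
    for i in range(4): line(C[i],C[(i+1)%4],(0,0,255))
    for sg in (1,-1):
        D=[(-.035,sg*.047,.011),(-.035,sg*.047,.115),(.035,sg*.047,.115),(.035,sg*.047,.011)]
        for i in range(3): line(D[i],D[i+1],(0,160,0))
    line((0,0,.135),(0,0,.24),(255,0,0)); line((-.02,0,.085),(.02,0,.085),(255,0,255))
    o=a[112*k:222*k,280*k:380*k] if c=="side" else a[120*k:222*k,155*k:245*k]
    cv2.imwrite(f"pics/ov_{c}.png",o)
E
```

```text
[0.6304 0.1978 0.4149 0.0589 0.0763 0.2248 0.0039]
[[0.4, 0.5], [0.2, 0.1], [0.2, -0.6], [0.7, -0.5], [-1.3, -0.7], [-1.0, -0.0], [-0.7, -1.0], [0.3, 0.7], [-0.2, -0.3], [-0.1, 0.7], [0.8, 0.5], [-1.0, -0.8], [-1.3, 0.3], [-5.3, -5.5], [-0.3, -2.1], [0.8, -1.0]]
```

View pics/ov_side.png

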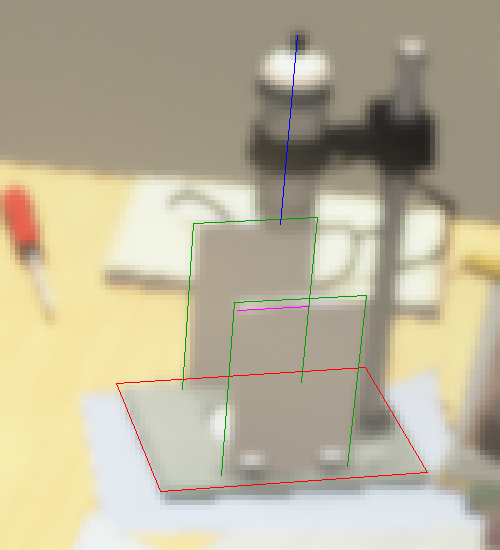

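View pics/ov_top.png

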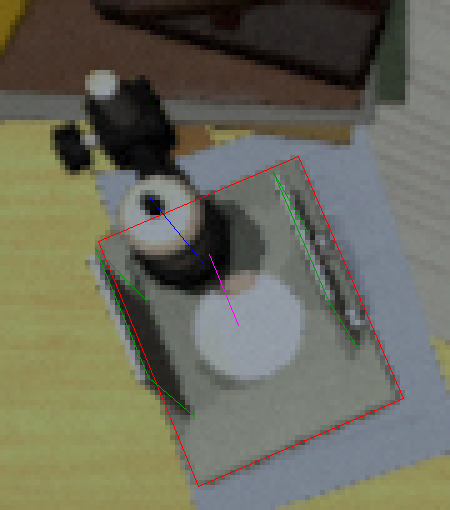

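The fit is good: lens at about (0.632, 0.197), yaw about 0.42. I'll swing over along a slow arc.

move_arm(
  increments=[
    [0,0,-1,0,0,0,-0.004],
    [0,0,-2,0,0,0,-0.008],
    [0,0.1,-3,0,0,0,-0.012],
    [0,0.2,-4,0,0,0,-0.017],
    [0,0.3,-5,0,0,0,-0.021],
    [0,0.3,-6,0,0,0,-0.025],
    [0,0.3,-6,0,0,0,-0.025],
    [0,0.3,-6,0,0,0,-0.025],
    [0,0.3,-6,0,0,0,-0.025],
    [0,0.3,-6,0,0,0,-0.025],
    [0,0.3,-6,0,0,0,-0.025],
    [0,0.3,-6,0,0,0,-0.025],
  ],
)

```text
time: 12.38
tool_pos: [0.4253, -0.0444, 0.0883]
tool_rot: [3.141, -0.003, -0.183]
contact_force: [-0.2, 0.1, -2.2]
opening: 0.0238
```

```bash
cat >> h.py <<'E'
def screw(tgt):
    from cell import robot
    s=robot.observe(); y=s["tool_rot"][2]; p=s["tool_pos"]; print(s["time"],"rot",s["tool_rot"].round(4),"pos",p.round(4),"F",s["contact_force"].round(1),s["opening"])
    dy=tgt[2]-y; c,s_=np.cos(y),np.sin(y); d=np.array([tgt[0]-p[0],tgt[1]-p[1]]); dl=np.array([c*d[0]+s_*d[1],-s_*d[0]+c*d[1]])
    V=np.array([[np.sin(dy)/dy,-(1-np.cos(dy))/dy],[(1-np.cos(dy))/dy,np.sin(dy)/dy]])
    v=np.linalg.solve(V,dl)*1000; print("tool x,y mm, rotz",v[0].round(1),-v[1].round(1),-dy.round(4))
    Rl=Ro.from_euler("xyz",s["tool_rot"]).inv()*Ro.from_euler("xyz",[np.pi,0,y]); print("level rv",Rl.as_rotvec().round(4))
E
python3 -c "
from h import *
screw((.413,.099,.42))"
```

```text
12.375 rot [ 3.1412e+00 -2.6000e-03 -1.8260e-01] pos [ 0.4253 -0.0444  0.0883] F [-0.2  0.1 -2.2] 0.023823124488777603
tool x,y mm, rotz 4.8 -146.0 -0.6026
level rv [ 0.0004 -0.0026 -0.    ]
```

move_arm(
  increments=[
    [0,0.3,-6,0,0,0,-0.025],
    [0,0.3,-6.5,0,0,0,-0.027],
    [0,0.2,-6.5,0,0,0,-0.027],
    [0,0.2,-6.5,0,0,0,-0.027],
    [0,0.2,-6.5,0,0,0,-0.027],
    [0,0.2,-6.5,0,0,0,-0.027],
    [0,0.2,-6.5,0,0,0,-0.027],
    [0,0.2,-6.5,0,0,0,-0.027],
    [0,0.2,-6.5,0,0,0,-0.027],
    [0,0.2,-6.5,0,0,0,-0.027],
    [0,0.2,-6.5,0,0,0,-0.027],
    [0,0.2,-6.5,0,0,0,-0.027],
  ],
)

```text
time: 13.88
tool_pos: [0.43, 0.0382, 0.0883]
tool_rot: [3.14, -0.002, 0.163]
contact_force: [0.0, -0.4, -1.7]
opening: 0.0238
```

```bash
python3 -c "
from h import *
screw((.413,.099,.42))"
```

```text
13.875 rot [ 3.1403e+00 -2.2000e-03  1.6250e-01] pos [0.43   0.0382 0.0883] F [ 0.  -0.4 -1.7] 0.023820464106510536
tool x,y mm, rotz 1.2 -63.3 -0.2575
level rv [ 0.0013 -0.0022 -0.    ]
```

move_arm(
  increments=[
    [0,0.1,-6.5,0,0,0,-0.027],
    [0,0.1,-6.5,0,0,0,-0.027],
    [0,0.1,-6.5,0,0,0,-0.027],
    [0,0.1,-6.5,0,0,0,-0.027],
    [0,0.1,-6.5,0.5,0,0,-0.026],
    [0,0.1,-6,0.5,0,0,-0.025],
    [0,0.1,-5,0.5,0,0,-0.021],
    [0,0.1,-4,0.5,0,0,-0.017],
    [0,0.1,-3,0.5,0,0,-0.012],
    [0,0.1,-2,0.5,0,0,-0.008],
    [0,0,-1,0.5,0,0,-0.004],
    [0,0,0,0.5,0,0,0],
  ],
)

```text
time: 15.38
tool_pos: [0.4158, 0.0938, 0.0839]
tool_rot: [3.14, -0.002, 0.4]
contact_force: [-0.4, 0.5, -2.5]
opening: 0.0237
```

```bash
python3 - <<'E'
from h import *
from cell import robot
import cv2
screw((.413,.099,.42))
s=robot.observe(); y=s["tool_rot"][2]; p=s["tool_pos"]
b=[p[0]+.14*np.cos(y),p[1]+.14*np.sin(y),p[2]+.0188-.018]
for c in ("side","top"):
    r=robot.read_camera(c); cv2.imwrite(f"pics/{c}7.png",r["img"][:,:,::-1])
    print(c,robot.look_for("ball_center",c)[:1],proj(c,b),proj(c,[.632,.197,.085]))
a=cv2.imread("pics/side7.png"); b=cv2.imread("pics/top7.png")
o=np.hstack([cv2.resize(a[100:240,250:390],(400,400),interpolation=3),cv2.resize(b[110:250,150:290],(400,400),interpolation=3)])
cv2.imwrite("pics/both7.png",o)
E
```

```text
15.375 rot [ 3.1397e+00 -1.8000e-03  4.0000e-01] pos [0.4158 0.0938 0.0839] F [-0.4  0.5 -2.5] 0.023680014467795777
tool x,y mm, rotz -0.5 -5.9 -0.02
level rv [ 0.0019 -0.0018 -0.    ]
side [{'rect': [240.4, 165.8, 69.4, 25.0], 'conf': 0.55}] [[299.08057993 177.27939584]] [[334.68860954 173.43708795]]
top [{'rect': [204.6, 195.9, 26.7, 30.2], 'conf': 0.44}] [[218.26179862 211.1764016 ]] [[199.61732707 176.78375793]]
```

View pics/both7.png

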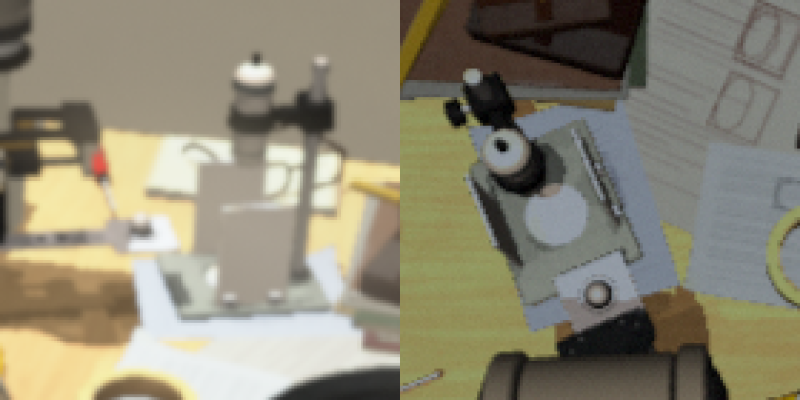

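move_arm(
  increments=[
    [0,0,-1.5,0,0.001,-0.001,-0.005],
    [0,0,-2,0,0,0,-0.007],
    [0,0,-1.5,0,0,0,-0.005],
    [0,0,-0.5,0,0,0,-0.002],
    [0,0,0,0,0,0,0],
  ],
)

```text
time: 16.2
tool_pos: [0.4135, 0.0991, 0.084]
tool_rot: [3.141, -0.001, 0.42]
contact_force: [0.0, 0.9, -1.3]
opening: 0.0237
```

```bash
python3 - <<'E'
from h import *
from cell import robot
import cv2
screw((.413,.099,.42))
s=robot.observe(); y=s["tool_rot"][2]; p=s["tool_pos"]
P=(p[0],p[1],y); zg=p[2]+.0188
F=[(.14,0,zg-.018)]+[(.14+sx*.03,sy*.032,zg-.028) for sx,sy in((1,1),(1,-1),(-1,-1),(-1,1))]
for c,(x0,y0) in (("side",(260,150)),("top",(185,170))):
    r=robot.read_camera(c); k=8
    a=cv2.resize(r["img"][y0:y0+60,x0:x0+70,::-1],None,fx=k,fy=k,interpolation=3).copy()
    q=((proj(c,place(P,F))+.5-[x0,y0])*k).astype(int)
    cv2.circle(a,tuple(map(int,q[0])),3,(0,0,255),-1)
    for i in range(4): cv2.line(a,tuple(map(int,q[1+i])),tuple(map(int,q[1+(i+1)%4])),(0,200,0),1)
    cv2.imwrite(f"pics/{c}8.png",a)
E
```

```text
16.2 rot [ 3.1407e+00 -8.0000e-04  4.2010e-01] pos [0.4135 0.0991 0.084 ] F [ 0.   0.9 -1.3] 0.023740374423000442
tool x,y mm, rotz -0.5 -0.2 0.0001
level rv [ 0.0009 -0.0008 -0.    ]
```

View pics/side8.png

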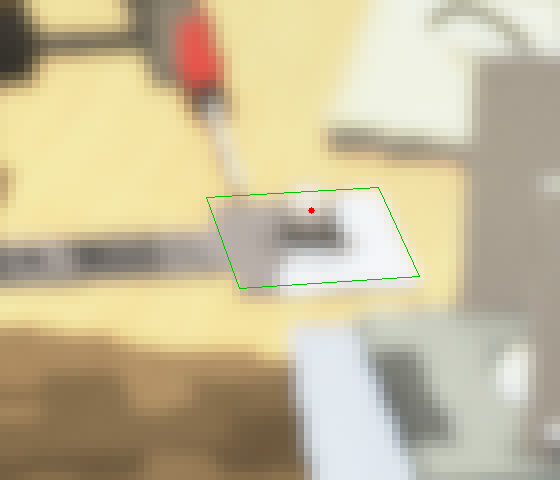

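View pics/top8.png

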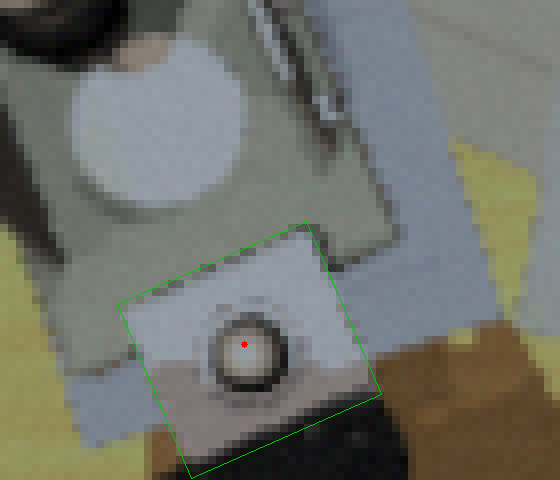

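The predicted nose outline (green) and ball (red) agree with the pictures to about 1 px, and the tray is level. I'll go in slowly, in two stages.

move_arm(
  increments=[
    [0,1,0,0,0,0,0],
    [0,2,0,0,0,0,0],
    [0,4,0,0,0,0,0],
    [0,5,0,0,0,0,0],
    [0,6,0,0,0,0,0],
    [0,6,0,0,0,0,0],
    [0,6,0,0,0,0,0],
    [0,6,0,0,0,0,0],
    [0,5,0,0,0,0,0],
    [0,4,0,0,0,0,0],
    [0,2,0,0,0,0,0],
    [0,1,0,0,0,0,0],
  ],
)

```text
time: 17.8
tool_pos: [0.4608, 0.12, 0.0838]
tool_rot: [3.141, -0.001, 0.42]
contact_force: [0.1, 0.7, -2.1]
opening: 0.0235
```

```bash
python3 - <<'E'
from h import *
from cell import robot
import cv2
screw((.505,.1405,.4202))
s=robot.observe(); y=s["tool_rot"][2]; p=s["tool_pos"]
P=(p[0],p[1],y); zg=p[2]+.0188
F=[(.14,0,zg-.018)]+[(.14+sx*.03,sy*.032,zg-.028) for sx,sy in((1,1),(1,-1),(-1,-1),(-1,1))]
for c,(x0,y0) in (("top",(165,140)),):
    r=robot.read_camera(c); k=7
    a=cv2.resize(r["img"][y0:y0+80,x0:x0+90,::-1],None,fx=k,fy=k,interpolation=3).copy()
    q=((proj(c,place(P,F))+.5-[x0,y0])*k).astype(int)
    cv2.circle(a,tuple(map(int,q[0])),3,(0,0,255),-1)
    for i in range(4): cv2.line(a,tuple(map(int,q[1+i])),tuple(map(int,q[1+(i+1)%4])),(0,200,0),1)
    for sg in (1,-1):
        q=((proj(c,place((.632,.197,.42),[(-.035,sg*.047,.115),(.035,sg*.047,.115)]))+.5-[x0,y0])*k).astype(int); cv2.line(a,tuple(map(int,q[0])),tuple(map(int,q[1])),(255,0,255),1)
    cv2.imwrite(f"pics/{c}9.png",a)
E
```

```text
17.8 rot [ 3.1407e+00 -9.0000e-04  4.1980e-01] pos [0.4608 0.12   0.0838] F [ 0.1  0.7 -2.1] 0.02352029311504986
tool x,y mm, rotz 48.7 -0.7 -0.0004
level rv [ 0.0009 -0.0009 -0.    ]
```

View pics/top9.png

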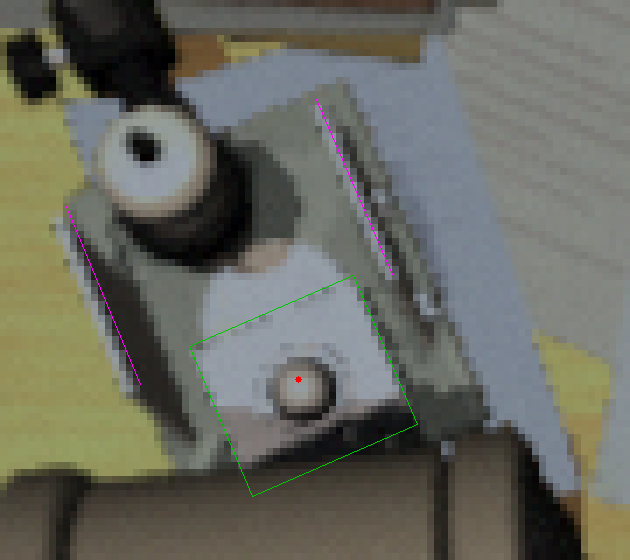

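The nose is heading in centred between the panels (magenta lines) with the ball in its pocket. I'll do the second stage, about 49 mm.

move_arm(
  increments=[
    [0,1,0,0,0,0,0],
    [0,2,0,0,0,0,0],
    [0,4,-0.3,0,0,0,0],
    [0,5,-0.3,0,0,0,0],
    [0,6,0,0,0,0,0],
    [0,6,0,0,0,0,0],
    [0,6,0,0,0,0,0],
    [0,6,0,0,0,0,0],
    [0,5,0,0,0,0,0],
    [0,4,0,0,0,0,0],
    [0,2,0,0,0,0,0],
    [0,0,0,0,0,0,0],
  ],
)

```text
time: 19.35
tool_pos: [0.5066, 0.1411, 0.0837]
tool_rot: [3.141, -0.001, 0.42]
contact_force: [0.4, 0.3, -1.1]
opening: 0.0236
```

```bash
python3 - <<'E'
from h import *
from cell import robot
import cv2
screw((.505,.1405,.4202))
s=robot.observe(); y=s["tool_rot"][2]; p=s["tool_pos"]
P=(p[0],p[1],y); zg=p[2]+.0188
F=[(.14,0,zg-.018)]+[(.14+sx*.03,sy*.032,zg-.028) for sx,sy in((1,1),(1,-1),(-1,-1),(-1,1))]
print("ball",place(P,F[:1]))
for c,(x0,y0) in (("top",(165,135)),("side",(285,110))):
    r=robot.read_camera(c); k=6
    print(c,robot.look_for("ball_center",c)[:2])
    a=cv2.resize(r["img"][y0:y0+100,x0:x0+90,::-1],None,fx=k,fy=k,interpolation=3).copy()
    cv2.imwrite(f"pics/{c}10raw.png",a)
    q=((proj(c,place(P,F))+.5-[x0,y0])*k).astype(int)
    cv2.circle(a,tuple(map(int,q[0])),3,(0,0,255),-1)
    for i in range(4): cv2.line(a,tuple(map(int,q[1+i])),tuple(map(int,q[1+(i+1)%4])),(0,200,0),1)
    f=((proj(c,[[.632,.197,.085],[.632,.197,.135]])+.5-[x0,y0])*k).astype(int)
    for z in f: cv2.circle(a,tuple(map(int,z)),5,(255,0,255),1)
    cv2.imwrite(f"pics/{c}10.png",a)
E
```

```text
19.35 rot [ 3.1408e+00 -8.0000e-04  4.1980e-01] pos [0.5066 0.1411 0.0837] F [ 0.4  0.3 -1.1] 0.023614173812819363
tool x,y mm, rotz -1.7 -0.1 -0.0004
level rv [ 0.0008 -0.0008 -0.    ]
ball [[0.63444235 0.1981796  0.08452798]]
top []
side [{'rect': [206.5, 264.4, 79.1, 65.6], 'conf': 0.6}]
```

View pics/top10.png

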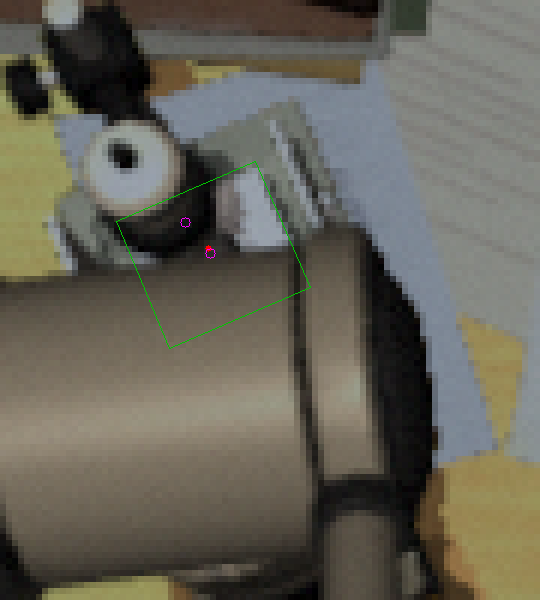

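View pics/side10.png

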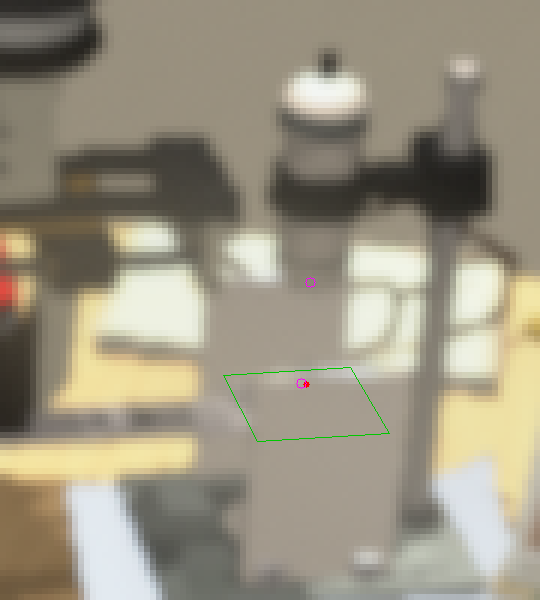

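The model ball (red) sits on the focus point (magenta) in both views. The nose edges still visible match the prediction, and the gripper body is clear of the barrel. I'll let it settle briefly, check, and hand in.

move_arm(
  increments=[
    [0,0,0,0,0,0,0],
    [0,0,0,0,0,0,0],
    [0,0,0,0,0,0,0],
    [0,0,0,0,0,0,0],
  ],
)

```text
time: 20.05
tool_pos: [0.5062, 0.141, 0.0839]
tool_rot: [3.141, -0.001, 0.42]
contact_force: [0.5, 0.2, -2.4]
opening: 0.0237
```

```bash
python3 - <<'E'
from h import *
from cell import robot
screw((.505,.1405,.4202))
print(np.abs(robot.observe()["qvel"]).max())
robot.hand_in(); print("handed in")
E
```

```text
20.05 rot [ 3.1408e+00 -7.0000e-04  4.1950e-01] pos [0.5062 0.141  0.0839] F [ 0.5  0.2 -2.4] 0.02372812143665849
tool x,y mm, rotz -1.3 -0.1 -0.0007
level rv [ 0.0008 -0.0007 -0.    ]
0.0018099536368498472
the job is handed in; nothing more can be done
handed in
```

The ball tray from the left lane is held under the microscope lens, and the job was handed in at about 20 s of the 51 s allowed. No verdict was reported.

I gripped the tray by its handle, drew it 100 mm straight out from the rails, lifted it and swung it slowly to the microscope. The nose then went in along the microscope's axis between the panels.

**Last checks:**
- **Level and still:** the tool was level within 0.001 rad, and the fastest joint moved at 0.002 rad/s.
- **Grip and contact:** the opening was 23.7 mm on the 24 mm handle. The force on the tool was about the tray's weight, with no sign of contact with the microscope.
- **Ball position:** calculated from the arm pose, the ball is at about (0.634, 0.198, 0.085). That is about 3 mm from my estimate of the lens axis at (0.632, 0.197) and within 1 mm of the wanted height.

**What I could not see directly:** in the final pose the ball was hidden from both cameras by the arm, barrel and front panel. It was last seen in its pocket about 49 mm before the end, within about 1 px (2–3 mm) of where the arm pose predicted. One panel edge in the top view disagreed with my microscope fit by about 5 px; I took it for a base part, as the other features agreed within about 2 px.

The empty tray was last seen in place just after the ball tray was lifted. I did not compare the tools' positions with the start.

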